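# Release a locked centrifuge lid and hold it open

## Robot

A 6-joint arm with a two-finger parallel gripper is mounted at the origin on the work surface; the furniture and walls round the work are solid. World frame = base frame: x ahead of the robot, y to its left, z up, the work surface at z = 0. Lengths are in mm, angles in degrees, forces in N, time in s.
With the tool pointing down it reaches from about 275 to 750 mm from the base axis. Payload 10.2 kg.
Tool frame: the origin (TCP) lies between the finger pads; the fingertips stand 8 mm ahead of it and the grasp point (between the pads) lies 11 mm behind it (bot.tcp_to_tips is the z of the fingertips in the tool frame, in mm); z points along the fingers, y is the line along which they close (so a half turn about z gives the same grasp; the last joint's range is limited). The gripper opens to 85 mm and grips with 20 to 120 N. Pads are 22 mm wide; open, the fingers measure 114 mm over their backs; the gripper's body (76 mm by 85 mm) begins 54 mm behind the grasp point. The pads swing forward as they close: fully open they stand 13 mm farther back than shut.
Start: joints at [-86.368, 17.928, 85.812, -0, 76.261, -12.8], TCP at [148.501, -503.566, 239.294] pointing down, gripper open.
Joint ranges: [-168.41, 168.41], [-55.51, 124.54], [10.69, 146.95], [-70.63, 250.63], [1, 178], [-165.06, 165.06]. Speed limits (degrees/s): [136.94, 136.94, 172.46, 180, 180, 180].

## Interface

Orientations are given as a 3x3 rotation matrix whose columns are the frame's x, y, z axes.
In Python, from cell import readout, vision, bot gives the robot as it stands.
- The arm moves only by the shell command python3 -m jog 'ROWS' [FORCE]. ROWS is JSON, a list of rows, each a list of 3 entries, a list of its own where there are three numbers: the finger opening in mm, from 0 to 85.4, then the shift along the tool's x, y, z in mm, then the turn about the tool's z in degrees. A call has 1 to 8 rows; each row is the pose to reach, as a shift and turn from the pose commanded when the call began, along the tool's axes at that moment; what a row does not reach only later rows make up. A row lasts 1/10 s, in which the tool goes at most 50 mm and 8.59 degrees, less where a joint would pass 70% of its speed; a pose out of reach is approached as far as the arm can. A call with a gripper value outside its range is refused whole. The fingers move at their own pace and stop on an object; FORCE is the grip in N (left out, the last holds). Time passes only in rows, so rows that repeat a pose let the fingers close. It gives the time, the measured TCP pose, the force, the opening and the grip force at its end, in the units of the state.
- readout.read_state(): the state, without advancing time (a new reading comes with each control period).
- vision.grab_frame(name): name is "side" or "top" or "wrist"; returns a dict with "pixels" (420x560x3 uint8, blue, green, red), "fx", "fy", "cx", "cy" (pixels), "k1" (the pictures are not rectified: a ray, as slopes to the right and down, at radius r is drawn at 1 + k1 r^2 times it, then the intrinsics apply), "position" and "rotation" of the camera in the world; the wrist camera has in their place "hand_eye" (4x4, takes a point from camera to tool coordinates, whose origin is the TCP and whose axes are the flange's). Camera axes: x right, y down, z forward; pixel columns grow to the right and rows downward; lengths in mm; the calibration is good to about 2 mm. A picture is of the moment at which its call begins: read the wrist's pose just before it. There is no depth.
- bot.hand_in(): hands the job in; it is judged then, once.
Trained networks look in a picture, given as the dict that the camera call returned (one of the last four; its "shot" number tells which), for a name from the list of things; names that differ only in an ending like _2 or _b are one class to them, and where a whole thing is asked for, a point or a joint stands for the part that bears it (a point fixed in the world has none). Each returns a list of dicts, best first, with "confidence" (0 to 1); they miss things now and then, are a little off and sometimes report something else, mostly with a low value. They report only what shows in the picture. A call takes as long as a camera call.
- vision.find_in(picture, target): "centre" ([row, column] in pixels, amid what is visible of it).
- vision.silhouettes(picture, target): "mask" (420x560 bool, what is visible of it) and "centre" ([row, column] in pixels, amid what is visible of it).
- vision.pinpoint(picture, target): "centre" ([row, column] in pixels: a listed point, or the origin of a listed thing).
The state is a dict: "clock": time; "q": joint angles; "qd": joint speeds; "joint_torque": joint torques, N m; "position": TCP position; "tool_rot": TCP orientation; "wrist_force": force on the tool from outside, world axes, zero at the start; "moment": the same for the moment, N m; "width": finger opening in mm; "finger_force": force on a finger pad.
Only numpy, scipy, OpenCV 4.12 (cv2) and the standard library are available. Lean on these libraries where they do the work, as an engineer would, in place of code of your own. Each camera call takes 0.05 s, during which the arm holds its last target. There are 200 camera calls.

## Task

The small bench centrifuge has lost power with its lid locked, and the stay that should hold the lid up is missing. Press the red release lever down until it clicks and stays down by itself, then take the lid by the blue tongue at its front, raise it without letting it slam back, and hold it still at 50 degrees from closed so that a colleague can lift the sample tubes out: the program finishes while the gripper is holding the lid there. Leave the timer, the beaker and the jar on the bench where they are.

Things in the scene. Friction and masses are not known exactly. Their poses are not given: they have to be found in the camera images.
- centrifuge: white bench centrifuge, fixed to the bench: housing 180 mm wide (its y) and 230 mm deep (x from -130 to +100), white deck 106 mm high; origin on the bench under the housing, x points from its front (control panel, towards the robot) to its back, y to its left, z up
- lid (a joint): angle of the grey lid (176 mm wide, 0.4 to 0.75 kg, top 128 mm above the bench when closed) about its level hinge at the back of the deck: 0 closed, grows as the front rises, 50 degrees = 0.873 rad, stop at 1.45. Almost no hinge friction: it drops shut from anywhere up to 70 degrees. Until the lever is down a hook keeps it closed
- lid_hinge (a point): point on the lid's hinge axis (the axis is the centrifuge's y axis, 112 mm above the bench, 95 mm behind the centrifuge's origin); fixed point
- lid_handle (a point): where to grip the blue tongue that sticks 54 mm straight out of the front of the lid, 34 mm wide (across the centrifuge; pinch it from its two sides), 12 mm thick; this point is in mid-thickness, 20 mm from its free end, 206 mm from the hinge axis; closed, it is 118 mm above the bench, with 44 mm free below the tongue. It turns with the lid; closed, its axes are the centrifuge's
- lever (a joint): angle of the red release lever at the right of the centrifuge's front, about a level pivot parallel to the centrifuge's y: about 0 at rest (up), grows as its paddle is pressed down. It is sprung up; a pawl clicks in behind it at about 0.39 and then holds it at about 0.37 when it is let go; stop at 0.46 rad. Pressing at the paddle takes 3 N rising to about 8 N
- lever_pad (a point): middle of the top face of the lever's red ribbed paddle (28 x 22 mm), the place to press from above: 56 mm in front of the pivot, 74 mm to the right of the centrifuge's middle, 107 mm above the bench when up and about 21 mm lower when the pawl holds it
- timer: white bench timer, 58 x 62 x 18 mm, lying loose; origin under its middle
- beaker: empty clear plastic beaker, 60 mm wide, 68 mm high, standing loose; origin under its middle
- jar: clear sample jar with white cap, 39 mm wide, 46 mm high, standing loose; origin under its middle

How it is judged:
By the outcome, as a careful person would: the job done as asked, in the order asked, and still so for the second after the job is handed in, while the arm keeps its last pose, push and grip.
It also fails if it takes over 54 s, if anything falls off the work surface, if the arm or the gripper's body presses on something with over 40 N, if the wrist force passes 120 N, or if a joint passes its speed limit or range.

## Working session

There is one attempt and no reset: what is moved stays moved. The work goes in short steps, Python scripts to look and compute and a shell command to move; the robot and the scene stay as the last step left them, time stands still between calls to the robot, and variables do not carry over. Pictures are saved under pics/ and viewed, at most 10 in all, crops included, and the job is handed in when it is done.

```bash
ls; mkdir -p pics; cat > h.py <<'E'
import numpy as np, cv2
from cell import readout, vision, bot
def grab(n):
    s=readout.read_state(); f=vision.grab_frame(n)
    if n=="wrist":
        T=np.eye(4);T[:3,:3]=s["tool_rot"];T[:3,3]=s["position"]
        M=T@np.array(f["hand_eye"]);f["R"]=M[:3,:3];f["t"]=M[:3,3]
    else: f["R"]=np.array(f["rotation"]);f["t"]=np.array(f["position"])
    return f
def ray(f,rc):
    u=np.array([(rc[1]-f["cx"])/f["fx"],(rc[0]-f["cy"])/f["fy"]]);p=u.copy()
    for _ in range(20): p=u/(1+f["k1"]*(p@p))
    d=f["R"]@np.array([p[0],p[1],1]);return f["t"],d/np.linalg.norm(d)
def tri(rs):
    A=np.zeros((3,3));b=np.zeros(3)
    for o,d in rs:
        P=np.eye(3)-np.outer(d,d);A+=P;b+=P@o
    x=np.linalg.solve(A,b);return x,[float(np.linalg.norm((np.eye(3)-np.outer(d,d))@(x-o))) for o,d in rs]
def atz(r,z): o,d=r;return o+d*(z-o[2])/d[2]
E
python3 - <<'E'
from h import *
np.set_printoptions(precision=1,suppress=True)
R={}
for n in ["top","side","wrist"]:
    f=grab(n);cv2.imwrite(f"pics/{n}0.png",f["pixels"]);print(n,f["t"])
    for t in ["lid_handle","lever_pad","lid_hinge","centrifuge","timer","beaker","jar"]:
        p=vision.pinpoint(f,t)
        if p: 
            print(t,[(np.array(q["centre"]),round(q["confidence"],2)) for q in p[:2]]); R.setdefault(t,[]).append((n,ray(f,p[0]["centre"])))
for t,v in R.items():
    for i in range(len(v)):
        for j in range(i): print(t,v[j][0],v[i][0],*tri([v[i][1],v[j][1]]))
print({k:np.round(v,1) if not isinstance(v,dict) else v for k,v in readout.read_state().items()})
E
```

```text
pics
top [ 518.9   49.5 1146.1]
lid_handle [(array([254.5, 187.7]), 0.76)]
lever_pad [(array([259.5, 234.7]), 0.68)]
lid_hinge [(array([160.9, 157.4]), 0.62)]
centrifuge [(array([207.3, 184.6]), 0.69)]
timer [(array([270.4, 327.1]), 0.76), (array([257.1, 187.4]), 0.24)]
beaker [(array([263.7, 389. ]), 0.92)]
jar [(array([227.9, 366.8]), 0.5)]
side [ 562.  -741.1  406.7]
lid_handle [(array([184.5, 243.2]), 0.68), (array([331.7, 213.9]), 0.3)]
lever_pad [(array([203.7, 233.7]), 0.63)]
lid_hinge [(array([175.3, 318.5]), 0.93)]
centrifuge [(array([218.4, 287.8]), 0.92), (array([307.1, 266.2]), 0.45)]
timer [(array([285.5, 212.7]), 0.69)]
beaker [(array([329.3, 213.4]), 0.91)]
jar [(array([183.8, 243. ]), 0.33)]
wrist [ 224.2 -482.   374. ]
lid_handle top side [486.8 240.1 114. ] [1.648761452058606, 1.6487614520587266]
lever_pad top side [472.1 149.2  96.4] [3.3871817823882515, 3.387181782388352]
lid_hinge top side [675.1 296.3 117.6] [0.13751277796786257, 0.1375127779678238]
centrifuge top side [591.  263.9  13. ] [3.174483962325291, 3.174483962325247]
timer top side [440.8 -42.8  -1.9] [1.7011662474758709, 1.7011662474760088]
beaker top side [ 455.6 -177.9   -4.6] [2.0580171640815976, 2.0580171640816043]
jar top side [520.8 -98.4 216.3] [9.44086321072837, 9.440863210728342]
{'clock': np.float64(1.2), 'q': array([-86.4,  17.9,  85.8,  -0. ,  76.3, -12.8]), 'qd': array([-0. , -0. ,  0.1,  0. ,  0.1,  0.1]), 'joint_torque': array([  0. , -41.2, -26. ,  -0. ,   0. ,  -0. ]), 'position': array([ 148.5, -503.6,  239.3]), 'tool_rot': array([[ 1. ,  0.3, -0. ],
       [ 0.3, -1. , -0. ],
       [-0. ,  0. , -1. ]]), 'wrist_force': array([-0.9,  0. ,  0.3]), 'moment': array([-0. , -0.1,  0. ]), 'finger_force': np.float64(0.0), 'width': np.float64(85.5)}
```

View pics/top0.png

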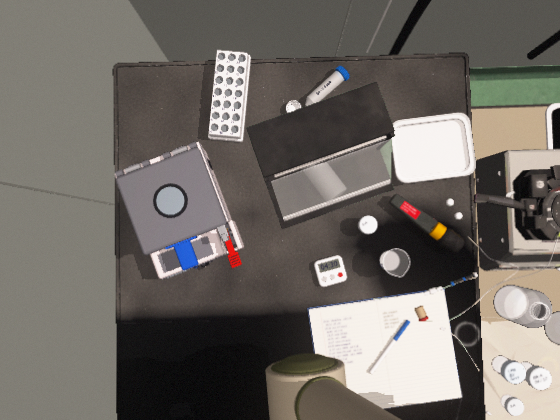

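View pics/side0.png

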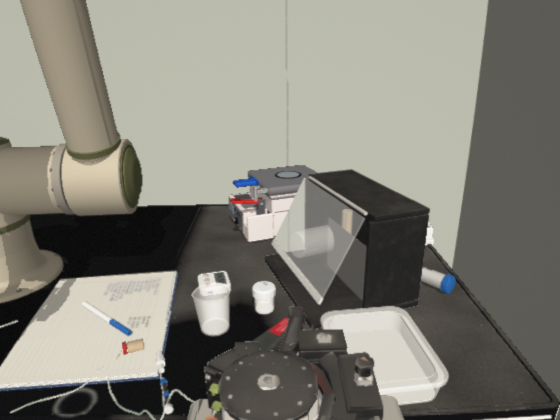

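The top view shows the centrifuge at the left: the blue tongue is at (254,187), the red lever at (255,234), and the yaw is about +17°. The side view confirms this, with a free path in front of the black box. I'll move to a near view.

```bash
python3 -m jog '[[85,[214,-286,-40],0],[85,[214,-286,-40],0],[85,[214,-286,-40],0],[85,[214,-286,-40],0],[85,[214,-286,-40],0],[85,[214,-286,-40],0],[85,[214,-286,-40],0],[85,[214,-286,-40],0]]'; python3 -m jog '[[85,[213,-286,-20],0],[85,[213,-286,-20],0],[85,[213,-286,-20],0],[85,[213,-286,-20],0],[85,[213,-286,-20],0],[85,[213,-286,-20],0],[85,[213,-286,-20],0],[85,[213,-286,-20],0]]'
```

```text
clock: 2.0
position: [273.7, -165.4, 280.1]
tool_rot: [[0.958, 0.287, 0.002], [0.287, -0.958, -0.001], [0.001, 0.002, -1.0]]
wrist_force: [-0.7, 0.1, 0.4]
width: 85.4
finger_force: 0.0
clock: 2.8
position: [397.1, 169.3, 299.0]
tool_rot: [[0.958, 0.287, -0.0], [0.287, -0.958, 0.001], [-0.0, -0.001, -1.0]]
wrist_force: [0.6, 0.8, 0.4]
width: 84.9
finger_force: 0.0
```

```bash
cat > m.py <<'E'
from h import *
import sys,pickle,os
np.set_printoptions(precision=1,suppress=True)
k=sys.argv[1]; f=grab("wrist");cv2.imwrite(f"pics/w{k}.png",f["pixels"]);print(f["t"])
R=pickle.load(open("r.pkl","rb")) if os.path.exists("r.pkl") else {}
for t in ["lid_handle","lever_pad","lid_hinge","centrifuge"]:
    p=vision.pinpoint(f,t)
    if p:
        r=ray(f,p[0]["centre"]);R.setdefault(t,[]).append(r)
        print(t,p[0]["centre"],p[0]["confidence"],atz(r,{"lid_handle":118,"lever_pad":107,"lid_hinge":112,"centrifuge":0}[t]), tri(R[t]) if len(R[t])>1 else "")
pickle.dump(R,open("r.pkl","wb"))
s=readout.read_state();print(s["clock"],s["position"],s["tool_rot"])
E
python3 m.py 1
```

```text
[472.7 191.1 433.7]
lid_handle [81.3, 232.9] 0.92 [480.5 239.8 118. ] 
lever_pad [120.8, 330.0] 0.83 [473.1 142.4 107. ] 
3.05 [396.2 164.5 299.3] [[ 1.   0.3 -0. ]
 [ 0.3 -1.  -0. ]
 [-0.   0.  -1. ]]
```

```bash
python3 -m jog '[[85,[35,-25,0],0],[85,[70,-50,0],0],[85,[70,-50,0],0],[85,[70,-50,0],0]]'; python3 m.py 2
```

```text
clock: 3.45
position: [449.4, 232.5, 299.0]
tool_rot: [[0.959, 0.282, -0.001], [0.282, -0.959, -0.001], [-0.001, 0.0, -1.0]]
wrist_force: [-0.4, 0.1, -0.1]
width: 85.1
finger_force: 0.0
[525.3 254.  433.6]
lid_handle [156.5, 281.0] 0.69 [480.1 241.3 118. ] (array([480.2, 240.7, 114.7]), [0.6355753835927159, 0.6355753835926751])
lever_pad [187.3, 369.6] 0.88 [473.9 144.  107. ] (array([472.9, 141.4,  99.8]), [0.20119396494229566, 0.2011939649422661])
centrifuge [50.9, 286.0] 0.73 [587.9 266.6   0. ] 
3.7 [449.  232.7 299.8] [[ 1.   0.3  0. ]
 [ 0.3 -1.   0. ]
 [ 0.   0.  -1. ]]
```

View pics/w2.png

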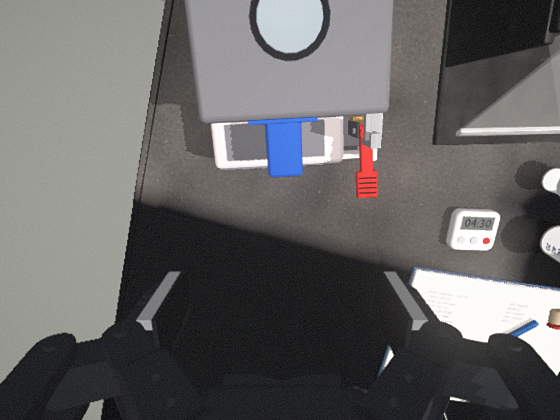

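The tongue is at about (150,285) with its end at row 176, and the paddle is at (185,368). I'll refine both by colour.

```bash
cat > c.py <<'E'
from h import *
np.set_printoptions(precision=1,suppress=True)
def seg(zt=124,zr=107,show=True):
    f=grab("wrist");im=f["pixels"].astype(int);b,g,r=im[...,0],im[...,1],im[...,2]
    out={}
    for n,m,z,w in [("tongue",(b>120)&(b>r+70)&(b>g+50),zt,(30,44)),("pad",(r>120)&(r>b+70)&(r>g+70),zr,(16,34))]:
        k,l,st,_=cv2.connectedComponentsWithStats(m.astype(np.uint8))
        i=1+np.argmax(st[1:,4]);ys,xs=np.where(l==i)
        P=np.array([atz(ray(f,(y,x)),z)[:2] for y,x in zip(ys,xs)])
        print(n,"area",len(P))
        psi=np.arctan2(f["R"][1,0],f["R"][0,0])  # only to print
        T=np.array(readout.read_state()["tool_rot"])[:2,:2]
        Q=P@T  # tool x,y coords
        x0=Q[:,0].min();sl=[]
        for a in range(2,60,3):
            q=Q[(Q[:,0]>x0+a)&(Q[:,0]<x0+a+3)]
            if len(q)>5: sl.append((a+1.5,q[:,1].min(),q[:,1].max()))
        sl=np.array(sl);w_=sl[:,2]-sl[:,1];ok=(w_>w[0])&(w_<w[1])
        print(np.c_[sl,w_][:20])
        c=np.polyfit(sl[ok,0],(sl[ok,1]+sl[ok,2])/2,1);print("axis yaw rel tool x deg",np.degrees(np.arctan(c[0])))
        d=20 if n=="tongue" else 11
        print("point",T@np.array([x0+d,np.polyval(c,d)]),"x0 tool",x0)
E
python3 -c "from c import *;seg()"
```

```text
tongue area 2154
[[   3.5 -108.1  -76.2   31.9]
 [   6.5 -108.1  -76.2   31.9]
 [   9.5 -108.   -76.3   31.8]
 [  12.5 -108.   -76.3   31.7]
 [  15.5 -108.9  -76.4   32.5]
 [  18.5 -108.9  -76.4   32.5]
 [  21.5 -108.9  -76.5   32.4]
 [  24.5 -109.7  -76.5   33.2]
 [  27.5 -109.7  -77.5   32.2]
 [  30.5 -109.7  -77.6   32.1]
 [  33.5 -109.6  -77.6   32. ]
 [  36.5 -109.6  -77.7   31.9]
 [  39.5 -110.5  -77.7   32.7]
 [  42.5 -110.4  -77.8   32.6]
 [  45.5 -110.4  -77.8   32.6]
 [  48.5 -126.1  -77.9   48.2]
 [  51.5 -126.   -63.2   62.8]
 [  54.5 -106.6  -63.2   43.3]]
axis yaw rel tool x deg 1.513839908577931
point [482.9 238.6] x0 tool 510.5434041895404
pad area 907
[[  3.5 -17.3   3.8  21.1]
 [  6.5 -17.6   3.5  21. ]
 [  9.5 -17.8   3.2  21. ]
 [ 12.5 -19.    2.9  22. ]
 [ 15.5 -19.2   2.6  21.8]
 [ 18.5 -19.4   2.4  21.8]
 [ 21.5 -19.6   2.2  21.8]
 [ 24.5 -19.8   1.9  21.7]
 [ 27.5 -18.9   1.6  20.5]
 [ 30.5 -16.2  -3.8  12.4]
 [ 33.5 -16.4  -4.   12.4]
 [ 36.5 -16.6  -4.3  12.3]
 [ 39.5 -16.8  -4.5  12.3]
 [ 42.5 -16.1  -4.8  11.3]
 [ 45.5 -17.3  -5.1  12.2]
 [ 48.5 -17.5  -5.3  12.2]
 [ 51.5 -17.7  -7.6  10.2]
 [ 54.5 -17.9 -12.8   5.1]
 [ 57.5 -18.1 -17.    1.1]
 [ 60.5 -18.3 -15.4   3. ]]
axis yaw rel tool x deg -5.255708305827212
point [473.4 147. ] x0 tool 484.6739239223801
```

```bash
python3 - <<'E'
from h import *
np.set_printoptions(precision=2,suppress=True)
f=grab("wrist");im=f["pixels"].astype(np.uint8)
g=cv2.GaussianBlur(cv2.cvtColor(im,cv2.COLOR_BGR2GRAY),(3,3),0).astype(float)
gx=cv2.Sobel(g,cv2.CV_64F,1,0);gy=cv2.Sobel(g,cv2.CV_64F,0,1)
yaw=lambda P:np.degrees(np.arctan2(*(np.linalg.svd(P-P.mean(0))[2][0][::-1])))
def fit(px,z):
    P=np.array([atz(ray(f,p),z)[:2] for p in px])
    for _ in range(5):
        v=np.linalg.svd(P-P.mean(0),full_matrices=False)[2];e=abs((P-P.mean(0))@v[1]);P=P[e<=max(1.0,np.percentile(e,85))]
    return yaw(P)%180,len(P),e.mean()
for lo,hi,name in [(183,208,"left"),(380,398,"right")]:
    for z in (128,112): print(name,z,fit([(y,lo+np.argmax(abs(gx[y,lo:hi]))) for y in range(5,95)],z))
for c0,c1 in [(215,255),(325,375)]:pass
cols=list(range(215,250))+list(range(320,345))
for z in (112,128):print("front",z,fit([(105+np.argmax(gy[105:128,x]),x) for x in cols],z))
t=[];
for y in range(128,172):
    t.append((y,258+np.argmax(abs(gx[y,258:275]))))
u=[(y,292+np.argmax(abs(gx[y,292:310]))) for y in range(128,172)]
print("tongueL",fit(t,124),"R",fit(u,124))
f=grab("top");im=cv2.resize(f["pixels"][130:290,100:260],None,fx=4.9,fy=3.75*1.0) ;im=cv2.resize(f["pixels"][130:290,100:260],(600,600),interpolation=cv2.INTER_CUBIC);cv2.imwrite("pics/topc.png",im)
E
```

```text
left 128 (np.float64(20.286594588171567), 89, np.float64(0.2395260511754281))
left 112 (np.float64(20.286594588171567), 89, np.float64(0.25202592708169785))
right 128 (np.float64(19.116713330660986), 90, np.float64(0.2189531716795067))
right 112 (np.float64(19.116713330660986), 90, np.float64(0.2303794339246676))
front 112 (np.float64(109.28999392056048), 60, np.float64(0.2223444757517452))
front 128 (np.float64(109.28999392056046), 60, np.float64(0.211316727981821))
tongueL (np.float64(20.30281465942801), 40, np.float64(0.2871357963995423)) R (np.float64(17.81454082617506), 42, np.float64(0.22065085876891355))
```

View pics/topc.png

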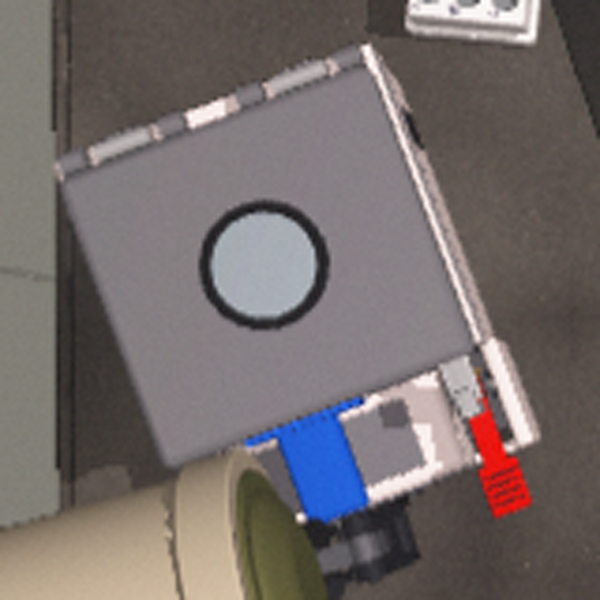

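The lid sides, front edge and tongue all give a yaw of about 19.3°. I'll turn -2.8° and go above the paddle with the fingers shut.

```bash
python3 -m jog '[[0,[-2,45,0],-2.8],[0,[-2,90,20],-2.8],[0,[-2,90,60],-2.8],[0,[-2,90,100],-2.8],[0,[-2,90,140],-2.8],[0,[-2,90,170],-2.8],[0,[-2,90,174],-2.8],[0,[-2,90,174],-2.8]]' 40; python3 - <<'E'
from h import *
f=grab("wrist");cv2.imwrite("pics/w3.png",f["pixels"]);s=readout.read_state();print(s["position"],s["wrist_force"],s["width"],s["tool_rot"][0])
E
```

```text
clock: 4.65
position: [472.9, 146.7, 125.8]
tool_rot: [[0.944, 0.329, -0.0], [0.329, -0.944, -0.0], [-0.0, -0.0, -1.0]]
wrist_force: [-0.3, 0.2, 0.6]
width: -0.2
finger_force: 0.0
[473.51392337 146.77523724 126.70771557] [0.05959309 0.24398619 0.15300099] 0.10609022314987636 [0.94418153 0.32941951 0.00200404]
```

View pics/w3.png

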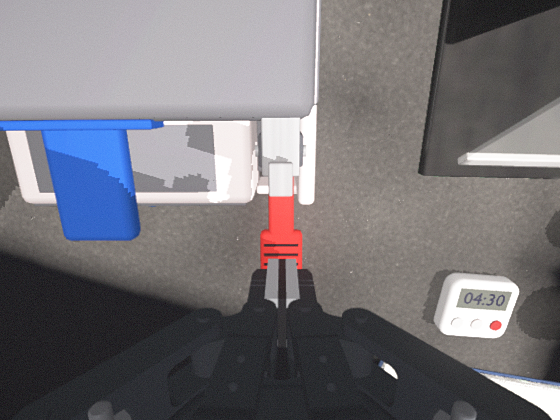

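The paddle (230-285,281) sits under the shut fingertips (col 282). I'll press from there, shifted 4 mm inward.

```bash
python3 -m jog '[[0,[4,-0.5,4],0],[0,[4,-0.5,10],0],[0,[4,-0.5,16],0],[0,[4,-0.5,20],0],[0,[4,-0.5,24],0],[0,[4,-0.5,28],0],[0,[4,-0.5,30],0],[0,[4,-0.5,30],0]]'
```

```text
clock: 5.5
position: [476.7, 148.4, 95.9]
tool_rot: [[0.944, 0.329, 0.002], [0.329, -0.944, -0.0], [0.001, 0.001, -1.0]]
wrist_force: [0.1, -1.0, 1.9]
width: 0.0
finger_force: 0.7
```

```bash
python3 -m jog '[[0,[0,0,2],0],[0,[0,0,3],0],[0,[0,0,4],0],[0,[0,0,4],0]]'; python3 -m jog '[[0,[0,0,2],0],[0,[0,0,3],0],[0,[0,0,3],0]]'
```

```text
clock: 5.9
position: [477.3, 148.5, 91.9]
tool_rot: [[0.944, 0.329, 0.002], [0.329, -0.944, 0.0], [0.002, 0.001, -1.0]]
wrist_force: [0.2, -0.6, 6.8]
width: -0.2
finger_force: 3.5
clock: 6.2
position: [477.6, 148.6, 90.8]
tool_rot: [[0.944, 0.33, 0.004], [0.33, -0.944, -0.0], [0.004, 0.001, -1.0]]
wrist_force: [-6.8, -2.6, 26.4]
width: 0.3
finger_force: 13.1
```

The force jumped to 26 N with the tips at 83 mm, which matches the lever stop. I'll release and look.

```bash
python3 -m jog '[[0,[0,0,-4],0],[0,[-10,0,-30],0],[0,[-30,-30,-70],0],[20,[-30,-70,-90],0],[60,[-30,-70,-90],0],[85,[-30,-70,-90],0],[85,[-30,-70,-90],0]]'; python3 - <<'E'
from h import *
f=grab("wrist");cv2.imwrite("pics/w4.png",f["pixels"]);s=readout.read_state();print(s["position"],s["wrist_force"],s["width"])
E
python3 m.py 5; python3 -c "from c import *;seg(124,86)"
```

```text
clock: 6.9
position: [425.0, 204.2, 177.4]
tool_rot: [[0.944, 0.329, -0.002], [0.329, -0.944, -0.0], [-0.002, -0.0, -1.0]]
wrist_force: [0.2, -0.5, -0.7]
width: 58.1
finger_force: 0.0
[425.030938   204.02713033 177.34498551] [ 0.42584402 -0.20186828  0.47501943] 65.16283960975717
[499.8 229.3 311.9]
lid_handle [131.2, 254.0] 0.74 [481.1 239.7 118. ] (array([480.3, 240.5, 114.2]), [0.347345066304087, 0.949470794671473, 0.6471388847025467])
lever_pad [182.3, 380.0] 0.56 [476.1 153.7 107. ] (array([471.9, 138.8,  79.3]), [1.3565895611287047, 4.424786155317575, 4.5134746803411305])
centrifuge [253.0, 513.5] 0.7 [440.5 -52.9   0. ] (array([522. , 261.4, 355.1]), [15.364758873826567, 15.364758873826538])
7.2 [425.1 204.3 177.9] [[ 0.9  0.3 -0. ]
 [ 0.3 -0.9 -0. ]
 [-0.  -0.  -1. ]]
tongue area 6505
[[  3.5 -83.  -50.5  32.5]
 [  6.5 -82.9 -49.9  33. ]
 [  9.5 -82.8 -50.5  32.3]
 [ 12.5 -82.6 -50.5  32.1]
 [ 15.5 -83.  -50.5  32.5]
 [ 18.5 -82.9 -50.5  32.4]
 [ 21.5 -82.7 -50.5  32.2]
 [ 24.5 -83.1 -50.5  32.5]
 [ 27.5 -83.  -50.5  32.4]
 [ 30.5 -82.8 -50.5  32.3]
 [ 33.5 -83.1 -50.6  32.6]
 [ 36.5 -83.1 -50.6  32.5]
 [ 39.5 -82.9 -50.   32.9]
 [ 42.5 -82.8 -50.   32.8]
 [ 45.5 -83.2 -50.   33.1]
 [ 48.5 -95.8 -37.1  58.7]
 [ 51.5 -99.4 -35.   64.3]
 [ 54.5 -98.8 -35.1  63.7]]
axis yaw rel tool x deg 0.008880690500335067
point [482.9 238.7] x0 tool 514.5242910480956
pad area 1888
[[ 3.5  5.4 27.  21.7]
 [ 6.5  5.1 26.9 21.8]
 [ 9.5  5.1 27.3 22.2]
 [12.5  5.4 27.5 22.1]
 [15.5  5.8 27.9 22. ]
 [18.5  5.6 27.8 22.2]
 [21.5  6.1 28.1 22. ]
 [24.5  5.9 27.9 21.9]
 [27.5  7.2 26.9 19.6]
 [30.5 11.  24.4 13.4]
 [33.5 10.7 24.1 13.4]
 [36.5 11.1 24.4 13.3]
 [39.5 11.6 23.5 11.9]
 [42.5 11.3 21.9 10.5]
 [45.5 11.3 19.5  8.2]
 [48.5 11.5 17.8  6.3]
 [51.5 11.9 15.5  3.6]
 [54.5 11.8 14.5  2.8]
 [57.5 12.1 25.6 13.5]
 [60.5 13.3 19.4  6.1]]
axis yaw rel tool x deg 2.624277537628891
point [474.1 147.7] x0 tool 485.33761367786104
```

View pics/w4.png

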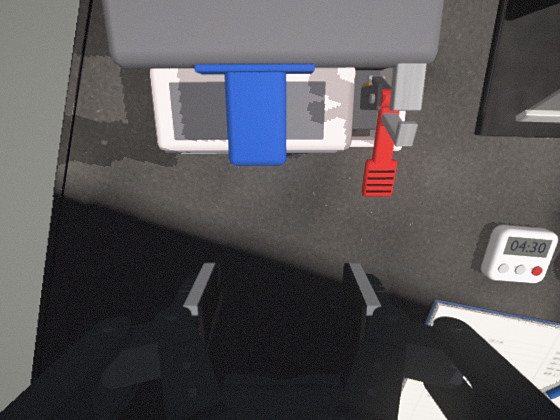

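The paddle is held down: its 22 mm width fits z = 86, and the pawl is over the lever. The tongue axis now matches tool x. Next I'll go over the tongue, descend and pinch it.

```bash
python3 -m jog '[[65,[33,-7,0],0],[65,[66,-13.5,0],0],[65,[66,-13.5,20],0],[65,[66,-13.5,40],0],[65,[66,-13.5,60],0],[65,[66,-13.5,71],0],[65,[66,-13.5,71],0]]'; python3 -m jog '[[30,[0,0,0],0],[30,[0,0,0],0],[30,[0,0,0],0],[30,[0,0,0],0],[30,[0,0,0],0],[30,[0,0,0],0]]' 50; python3 - <<'E'
from h import *
f=grab("wrist");cv2.imwrite("pics/w6.png",f["pixels"])
E
```

```text
clock: 7.95
position: [482.3, 238.9, 106.1]
tool_rot: [[0.944, 0.329, -0.003], [0.329, -0.944, -0.001], [-0.003, -0.0, -1.0]]
wrist_force: [0.2, 0.0, 0.6]
width: 64.9
finger_force: 0.0
clock: 8.55
position: [483.2, 239.8, 108.6]
tool_rot: [[0.944, 0.329, 0.002], [0.329, -0.944, 0.001], [0.002, -0.001, -1.0]]
wrist_force: [-2.5, 2.7, 6.1]
width: 32.9
finger_force: 50.1
```

View pics/w6.png

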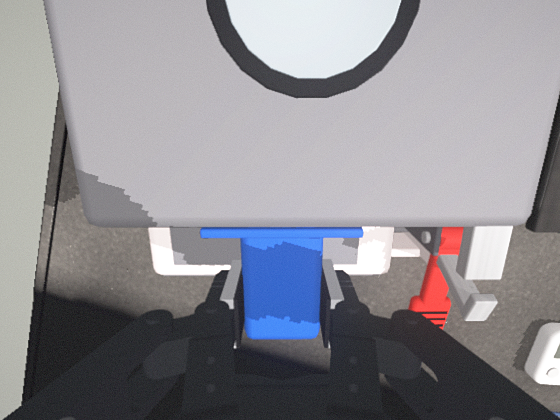

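The tongue (243-322, 235-338) is centred between the pads. I'll begin the arc slowly.

```bash
python3 -m jog '[[30,[0.1,0,-2],0],[30,[0.3,0,-5],0],[30,[0.6,0,-9],0],[30,[0.9,0,-13],0],[30,[1.3,0,-18],0],[30,[1.3,0,-18],0]]'
```

```text
clock: 9.2
position: [484.3, 240.2, 125.6]
tool_rot: [[0.944, 0.33, 0.001], [0.329, -0.944, 0.001], [0.001, -0.001, -1.0]]
wrist_force: [4.4, 6.2, -5.2]
width: 33.0
finger_force: 50.1
```

```bash
python3 -m jog '[[30,[1.3,0,-9],0],[30,[2.9,0,-17.8],0],[30,[5,0,-26.6],0],[30,[7.3,0,-35.2],0],[30,[10.1,0,-43.8],0],[30,[13.2,0,-52.2],0],[30,[13.2,0,-52.2],0]]'
```

```text
clock: 9.9
position: [496.6, 244.5, 177.8]
tool_rot: [[0.944, 0.329, -0.0], [0.329, -0.944, 0.001], [0.0, -0.001, -1.0]]
wrist_force: [0.8, 5.0, -7.0]
width: 32.8
finger_force: 50.4
```

```bash
python3 -m jog '[[30,[3.5,0,-8.3],0],[30,[7.3,0,-16.4],0],[30,[11.6,0,-24.4],0],[30,[16.1,0,-32.1],0],[30,[21,0,-39.7],0],[30,[26.2,0,-47],0],[30,[26.2,0,-47],0]]'
```

```text
clock: 10.6
position: [521.3, 253.2, 224.4]
tool_rot: [[0.944, 0.33, -0.001], [0.33, -0.944, 0.001], [-0.001, -0.001, -1.0]]
wrist_force: [-0.5, 4.9, -6.6]
width: 32.9
finger_force: 51.1
```

```bash
python3 -m jog '[[30,[5.6,0,-7.1],0],[30,[11.4,0,-13.9],0],[30,[17.5,0,-20.5],0],[30,[23.9,0,-26.8],0],[30,[30.6,0,-32.8],0],[30,[37.5,0,-38.6],0],[30,[37.5,0,-38.6],0],[30,[37.5,0,-38.6],0]]'; python3 - <<'E'
from h import *
f=grab("side");cv2.imwrite("pics/s7.png",cv2.resize(f["pixels"][100:280,180:420],(800,600),interpolation=cv2.INTER_CUBIC))
print(vision.pinpoint(f,"lid_handle"),vision.pinpoint(f,"lid_hinge"))
f=grab("wrist");cv2.imwrite("pics/w7.png",f["pixels"])
E
```

```text
clock: 11.4
position: [556.6, 265.6, 262.7]
tool_rot: [[0.944, 0.33, -0.002], [0.33, -0.944, 0.001], [-0.001, -0.001, -1.0]]
wrist_force: [0.2, 6.0, -6.7]
width: 33.0
finger_force: 52.0
[{'centre': [117.7, 270.4], 'confidence': 0.6}] [{'centre': [331.2, 213.7], 'confidence': 0.72}, {'centre': [179.2, 317.7], 'confidence': 0.7}]
```

View pics/s7.png

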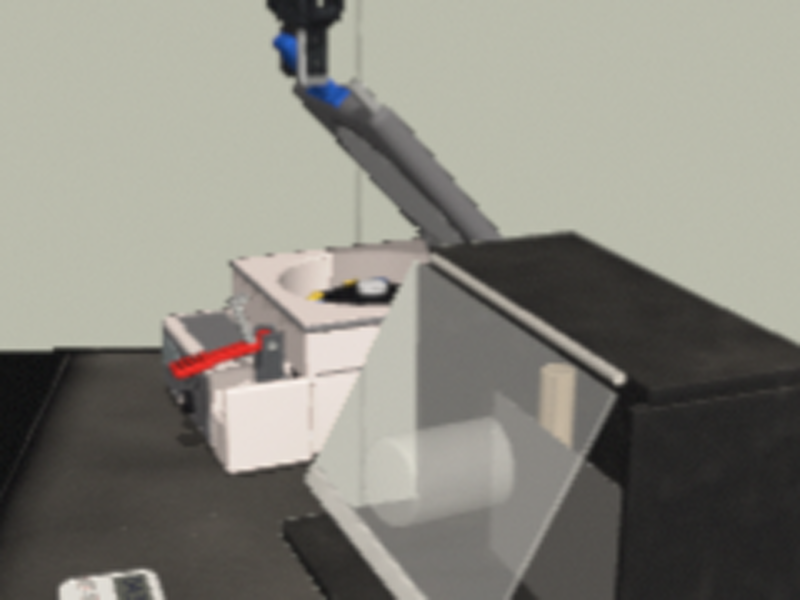

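View pics/w7.png

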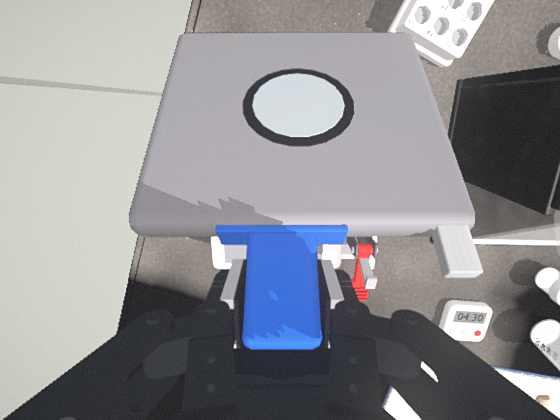

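The side view shows the lid raised about 50°, with the red lever staying down. The wrist view shows the tongue end at (349,282) and the lid's front corners at (218,131) and (222,474). I'll check the angle by projection, calibrating on the closed view.

```bash
python3 - <<'E'
from h import *
np.set_printoptions(precision=1,suppress=True)
def proj(f,P):
    c=f["R"].T@(P-f["t"]);u=c[:2]/c[2];u=u*(1+f["k1"]*(u@u));return np.array([f["cy"]+f["fy"]*u[1],f["cx"]+f["fx"]*u[0]])
f=grab("wrist");s=readout.read_state();print(s["clock"],s["position"],s["wrist_force"])
y=np.radians(19.3);ex=np.array([np.cos(y),np.sin(y),0]);ey=np.array([-np.sin(y),np.cos(y),0])
H=np.array([482.9,238.7,112])+206*ex
def pt(r,h,l,th):
    t=np.radians(th);return H+ex*(-r*np.cos(t)+h*np.sin(t))+ey*l+np.array([0,0,1])*(r*np.sin(t)+h*np.cos(t))
c=dict(f);T=np.eye(4);T[:3,:3]=np.array([[.944,.329,0],[.329,-.944,0],[0,0,-1]]);T[:3,3]=[483.2,239.5,107.8];M=T@np.array(f["hand_eye"]);c["R"]=M[:3,:3];c["t"]=M[:3,3]
print("closed tongue end",proj(c,pt(226,12,0,0)),"seen 338,282; front top edge",proj(c,pt(172,16,0,0)))
for th in range(44,57,2): print(th,"end",proj(f,pt(226,12,0,th)),"bar",proj(f,pt(172,12,0,th)),"widths",proj(f,pt(226,12,-17,th))[1]-proj(f,pt(226,12,17,th))[1],proj(f,pt(172,16,-88,th))[1]-proj(f,pt(172,16,88,th))[1])
# ring centre: radius on the lid from the closed first view
g=f["pixels"].astype(np.uint8)
m=((g.max(2)<50)).astype(np.uint8);m[:50]=0;m[160:]=0;m[:,:230]=0;m[:,370:]=0
k=cv2.findContours(m,cv2.RETR_EXTERNAL,cv2.CHAIN_APPROX_NONE)[0];k=max(k,key=len);e=cv2.fitEllipse(k);print("ring",e)
o,d=ray(f,(e[0][1],e[0][0]))
# ring top plane h=16: r from closed top-view picture
im=cv2.imread("pics/top0.png");ft=grab("top")
gm=(im.max(2)<60).astype(np.uint8)
print("ring closed (top cam, px 200.5,170.3)",(atz(ray(ft,(200.5,170.3)),128)-H)@ex)
for th in (46,48,50,52,54):
    t=np.radians(th);n=ex*np.sin(t)+np.array([0,0,np.cos(t)]);p0=H+16*n;X=o+d*((p0-o)@n)/(d@n);a=-ex*np.cos(t)+np.array([0,0,np.sin(t)]);print(th,"ring r",(X-H)@a)
E
```

```text
11.65 [556.6 265.6 262.7] [ 0.7  5.8 -7.8]
closed tongue end [341.7 281.6] seen 338,282; front top edge [231.5 281.3]
44 end [351.  282.4] bar [239.3 282.3] widths 75.12178983677754 341.5558365063612
46 end [348.7 282.4] bar [234.1 282.3] widths 78.80978396330553 352.2449864269531
48 end [345.5 282.4] bar [228.1 282.3] widths 82.79266689430943 363.3515770499033
50 end [341.1 282.4] bar [221.5 282.3] widths 87.09850839329701 374.87403384637247
52 end [335.6 282.4] bar [214.  282.3] widths 91.75805044905877 386.80660257214663
54 end [328.6 282.4] bar [205.6 282.3] widths 96.80479723608215 399.1385463956359
56 end [319.9 282.4] bar [196.3 282.3] widths 102.27501361216352 411.85326430541363Traceback (most recent call last):
  File "<stdin>", line 16, in <module>
ValueError: max() iterable argument is empty
```

```bash
python3 - <<'E'
from h import *
np.set_printoptions(precision=1,suppress=True)
def proj(f,P):
    c=f["R"].T@(P-f["t"]);u=c[:2]/c[2];u=u*(1+f["k1"]*(u@u));return np.array([f["cy"]+f["fy"]*u[1],f["cx"]+f["fx"]*u[0]])
y=np.radians(19.3);ex=np.array([np.cos(y),np.sin(y),0]);ey=np.array([-np.sin(y),np.cos(y),0]);ez=np.array([0,0,1.])
H=np.array([482.9,238.7,112])+206*ex
f=grab("wrist");c=dict(f);T=np.eye(4);T[:3,:3]=np.array([[.944,.329,0],[.329,-.944,0],[0,0,-1]]);T[:3,3]=[483.2,239.5,107.8];M=T@np.array(f["hand_eye"]);c["R"]=M[:3,:3];c["t"]=M[:3,3]
def pt(r,h,l,th):
    t=np.radians(th);return H+ex*(-r*np.cos(t)+h*np.sin(t))+ey*l+ez*(r*np.sin(t)+h*np.cos(t))
def w(f,r,h,l,th): return proj(f,pt(r,h,-l,th))[1]-proj(f,pt(r,h,l,th))[1]
print("closed pred widths tongue end",w(c,226,12,17,0),"seen ~76; lid",w(c,172,16,88,0),"seen 442")
# silhouettes edges: blue mask stats, both pictures
for n in ("w6","w7"):
    im=cv2.imread(f"pics/{n}.png").astype(int);m=(im[...,0]>90)&(im[...,0]>im[...,2]+50)&(im[...,0]>im[...,1]+30)
    rows=np.where(m[:,275:290].mean(1)>.5)[0];print(n,"blue rows",rows.min(),rows.max(),[(r,np.where(m[r])[0].min(),np.where(m[r])[0].max()) for r in range(rows.min(),rows.max(),12)])
s=grab("side")
def plane(rc,l):
    o,d=ray(s,rc);X=o+d*(((H+ey*l-o)@ey)/(d@ey));v=X-H;return np.array([v@ex,v@ez])
im=s["pixels"].astype(np.uint8);cv2.imwrite("pics/s8.png",cv2.resize(im[85:185,240:373],(798,600),interpolation=cv2.INTER_CUBIC))
L=[plane((100+b*.3,180+a*.3),-88) for a,b in [(375,95),(425,150),(495,235)]]
print("side lid edge pts (x,z rel hinge)",L,"angle",[np.degrees(np.arctan2(p[1]-L[2][1],L[2][0]-p[0])) for p in L[:2]])
for rc in [(184.5,243.2),(117.7,270.4)]:
    p=plane(rc,0);print("handle",p,np.degrees(np.arctan2(p[1],-p[0])))
for th in (42,44,46,48,50,52): print(th,[proj(s,pt(r,h,-88,th)) for r,h in ((172,16),(20,16))])
E
```

```text
closed pred widths tongue end 76.75746501766992 seen ~76; lid 460.63202476391336 seen 442
w6 blue rows 227 339 [(227, np.int64(202), np.int64(361)), (239, np.int64(240), np.int64(322)), (251, np.int64(241), np.int64(322)), (263, np.int64(242), np.int64(321)), (275, np.int64(242), np.int64(321)), (287, np.int64(243), np.int64(320)), (299, np.int64(244), np.int64(319)), (311, np.int64(244), np.int64(319)), (323, np.int64(244), np.int64(319)), (335, np.int64(247), np.int64(316))]
w7 blue rows 225 349 [(225, np.int64(217), np.int64(346)), (237, np.int64(219), np.int64(345)), (249, np.int64(247), np.int64(316)), (261, np.int64(247), np.int64(316)), (273, np.int64(246), np.int64(317)), (285, np.int64(245), np.int64(318)), (297, np.int64(245), np.int64(319)), (309, np.int64(244), np.int64(319)), (321, np.int64(243), np.int64(320)), (333, np.int64(242), np.int64(321)), (345, np.int64(244), np.int64(319))]
side lid edge pts (x,z rel hinge) [array([-108.4,  144.2]), array([-71.9, 104.2]), array([-17.1,  38.7])] angle [np.float64(49.15313682850082), np.float64(50.12173147033212)]
handle [-203.6    2.1] 0.6042693226093597
handle [-129.3  158.5] 50.79521386186766
42 [array([136.6, 288.9]), array([175.4, 333.2])]
44 [array([134.6, 290.8]), array([175.3, 333.6])]
46 [array([132.7, 292.7]), array([175.2, 333.9])]
48 [array([130.9, 294.7]), array([175.1, 334.3])]
50 [array([129.1, 296.7]), array([175.1, 334.6])]
52 [array([127.5, 298.8]), array([175. , 334.9])]
```

View pics/s8.png

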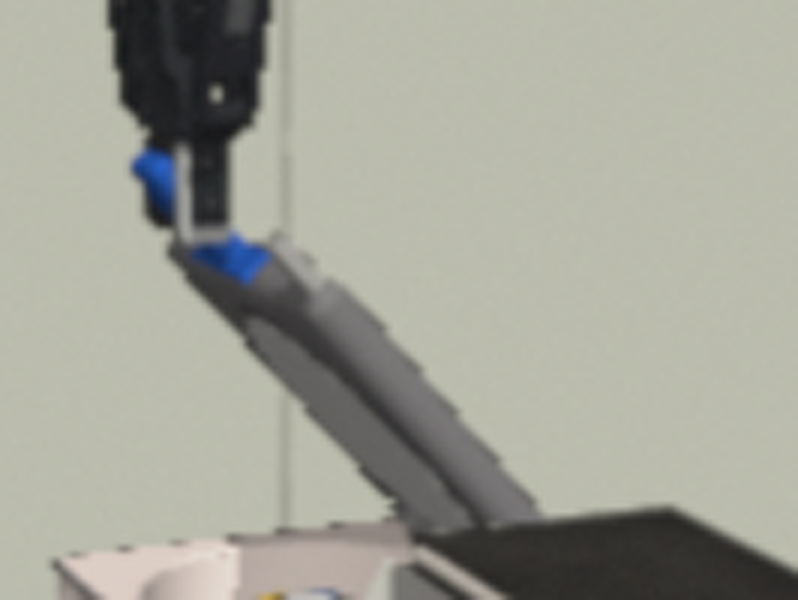

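```bash
python3 - <<'E'
from h import *
from scipy.optimize import brentq
np.set_printoptions(precision=2,suppress=True)
y=np.radians(19.3);ex=np.array([np.cos(y),np.sin(y),0]);ey=np.array([-np.sin(y),np.cos(y),0]);ez=np.array([0,0,1.])
H=np.array([482.9,238.7,112])+206*ex
acc=[];
for i in range(3):
    s=grab("side");acc.append(s["pixels"].astype(float))
g=cv2.cvtColor(np.mean(acc,0).astype(np.uint8),cv2.COLOR_BGR2GRAY).astype(float)
for name,l,f0,f1 in [("upper right",-88,lambda r:296.7+(r-132.5)*.9,1),("lower left",88,lambda r:280.8+(r-142.5)*.94,-1)]:
    pts=[]
    for r in range(136,167) if f1==1 else range(146,166):
        a=int(f0(r))-7;d=np.diff(g[r,a:a+15])*f1;d=np.clip(d,0,None);k=np.argmax(d);q=d[max(0,k-1):k+2]
        pts.append((r,a+max(0,k-1)+(q*np.arange(len(q))).sum()/q.sum()+.5))
    pts=np.array(pts);c=np.polyfit(pts[:,0],pts[:,1],1);e=pts[:,1]-np.polyval(c,pts[:,0]);ok=abs(e)<1.5;c=np.polyfit(pts[ok,0],pts[ok,1],1)
    Q=[]
    for r in (pts[0,0],pts[-1,0]):
        o,d=ray(s,(r,np.polyval(c,r)));X=o+d*(((H+ey*l-o)@ey)/(d@ey));Q.append([(X-H)@ex,(X-H)@ez])
    Q=np.array(Q);print(name,ok.sum(),len(ok),e.std(),Q,"angle",np.degrees(np.arctan2(Q[0,1]-Q[1,1],Q[1,0]-Q[0,0])),"normal offset",)
    for yy in (18.3,20.3):
        pass
def proj(f,P):
    c=f["R"].T@(P-f["t"]);u=c[:2]/c[2];u=u*(1+f["k1"]*(u@u));return np.array([f["cy"]+f["fy"]*u[1],f["cx"]+f["fx"]*u[0]])
def pt(r,h,l,th):
    t=np.radians(th);return H+ex*(-r*np.cos(t)+h*np.sin(t))+ey*l+ez*(r*np.sin(t)+h*np.cos(t))
f=grab("wrist");w=lambda f,r,h,l,th:proj(f,pt(r,h,-l,th))[1]-proj(f,pt(r,h,l,th))[1]
for z in (107,108,109):
    c=dict(f);T=np.eye(4);T[:3,:3]=np.array([[.944,.329,0],[.329,-.944,0],[0,0,-1]]);T[:3,3]=[483,239.3,z];M=T@np.array(f["hand_eye"]);c["R"]=M[:3,:3];c["t"]=M[:3,3]
    for n,r,h,l,ratio in [("lid",172,16,88,343/442),("bar",170,12,33,130/160),("end",222,12,17,80/76)]:
        print(z,n,brentq(lambda t:w(f,r,h,l,t)/w(c,r,h,l,0)-ratio,35,60))
E
```

```text
upper right 31 31 0.3365137657478086 [[-88.46 125.98]
 [-22.36  50.13]] angle 48.925687249807815 normal offset
lower left 20 20 0.2972691164264744 [[-61.61  68.44]
 [-11.84  11.07]] angle 49.05571536182062 normal offset
107 lid 47.38121655421787
107 bar 50.72885031100467
107 end 48.202662316861066
108 lid 46.89137549239437
108 bar 50.23995213054603
108 end 47.9283745621454
109 lid 46.404348223162586
109 bar 49.75413459757241
109 end 47.65488071396119
```

The side view's lid edges give 49.0°, the wrist view averages about 48.6° and the TCP motion gives 50°. I'll nudge up about 0.8° and settle.

```bash
python3 -m jog '[[30,[1,0,-0.8],0],[30,[2.3,0,-1.8],0],[30,[2.3,0,-1.8],0],[30,[2.3,0,-1.8],0],[30,[2.3,0,-1.8],0],[30,[2.3,0,-1.8],0]]' && python3 -c "
from cell import bot
print(bot.hand_in())"
```

```text
clock: 12.55
position: [558.5, 266.3, 264.3]
tool_rot: [[0.944, 0.33, -0.003], [0.33, -0.944, 0.001], [-0.002, -0.001, -1.0]]
wrist_force: [-0.7, 5.7, -7.1]
width: 33.3
finger_force: 52.0
the job is handed in; nothing more can be done
None
```

The job is handed in at 12.6 s: the release lever is latched down and the gripper is holding the lid still by its tongue at about 50° (camera and arm readings put it between 49.5° and 51°), with the timer, beaker and jar untouched.

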